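# Reverse the queue of sample jars for the microscope

### The job

Move the four sample jars from the black tray to the white tray in reverse order, so that the last sample is looked at first: the jar at the left end of the black tray goes to the right end of the white tray, the next one beside it, and so on (left and right seen from the same side for both trays). Each jar stands upright on the floor of its own compartment, let go; do not tip a jar over on the way, and leave the flask, dish and beaker where they are.

Things in the scene. Friction and masses are not known exactly. Their poses are not given: they have to be found in the camera images.
- jar_red_mid (a point): Loose sample jar with the red cap: white upright cylinder 38 mm in diameter, 64 mm tall including the red 37 mm screw cap (top 18 mm), red band near its foot, about 70 g. This point is its centre, half-way up (32 mm above its underside); z is up its axis; yaw means nothing.
- jar_yellow_mid (a point): Loose sample jar with the yellow cap: white upright cylinder 38 mm in diameter, 64 mm tall including the yellow 37 mm screw cap (top 18 mm), yellow band near its foot, about 70 g. This point is its centre, half-way up (32 mm above its underside); z is up its axis; yaw means nothing.
- jar_green_mid (a point): Loose sample jar with the green cap: white upright cylinder 38 mm in diameter, 64 mm tall including the green 37 mm screw cap (top 18 mm), green band near its foot, about 70 g. This point is its centre, half-way up (32 mm above its underside); z is up its axis; yaw means nothing.
- jar_blue_mid (a point): Loose sample jar with the blue cap: white upright cylinder 38 mm in diameter, 64 mm tall including the blue 37 mm screw cap (top 18 mm), blue band near its foot, about 70 g. This point is its centre, half-way up (32 mm above its underside); z is up its axis; yaw means nothing.
- tag_red: Fixed flat red tag, 20 x 40 x 3 mm, on the front ledge of the black tray, in front of the compartment where the red jar stands at the start; it stays there and so marks where that jar came from. Origin at the centre of its underside; axes as the black tray's.
- tag_yellow: Fixed flat yellow tag, 20 x 40 x 3 mm, on the front ledge of the black tray, in front of the compartment where the yellow jar stands at the start; it stays there and so marks where that jar came from. Origin at the centre of its underside; axes as the black tray's.
- tag_green: Fixed flat green tag, 20 x 40 x 3 mm, on the front ledge of the black tray, in front of the compartment where the green jar stands at the start; it stays there and so marks where that jar came from. Origin at the centre of its underside; axes as the black tray's.
- tag_blue: Fixed flat blue tag, 20 x 40 x 3 mm, on the front ledge of the black tray, in front of the compartment where the blue jar stands at the start; it stays there and so marks where that jar came from. Origin at the centre of its underside; axes as the black tray's.
- old_tray: Black fixed tray, 4 open compartments in a row, 60 x 60 mm inside, centres at x = 0, y = +96, +32, -32, -96 mm. Origin under the row's centre on the table; x away from robot, y to robot's left along the row, z up. Floors 4 mm, wall tops 10 mm above the table, walls 4 mm. 10 mm high ledge on the robot side, x -34 to -60 mm, bears the tags. Holds the jars at the start, up to 5 mm off centre.
- new_tray: White fixed tray with dark grey compartment floors, empty at the start, no tags; same shape, size, origin, axes and compartment centres as the black tray, overall 260 mm long. Each tray is turned up to 17 degrees from facing the robot squarely, one on the robot's left, the other on its right, either way round.
- flask_mid (a point): Bystander: loose empty clear culture flask lying flat, body 75 x 50 x 36 mm with a neck and orange cap to 74 mm from its centre along its x. Point at the body's centre, 18 mm up.
- dish_mid (a point): Bystander: loose glass culture dish with clear cover, 65 mm in diameter, 16 mm high. Point at its centre, 8 mm up.
- beaker_mid (a point): Bystander: loose glass beaker, 72 mm in diameter, 90 mm high. Point on its axis, 45 mm up.
Mind the look-alikes: they are no part of the job. There is more than one size of the part that bears jar_red_mid; the job needs the smaller.

How it is judged:
At the end, for the whole second after the job is handed in: Each jar is in the white tray, in the compartment mirroring its start compartment (its tag's y in the black tray, sign reversed): within 14 mm of the compartment centre along each tray axis, within 5 mm of its standing height, tilt under 0.1 rad, slower than 0.02 m/s (((y of tag_red in the frame of old_tray between 0.076 and 0.116 m and y of jar_red_mid in the frame of new_tray between -0.11 and -0.082 m) or (y of tag_red in the frame of old_tray between 0.012 and 0.052 m and y of jar_red_mid in the frame of new_tray between -0.046 and -0.018 m) or (y of tag_red in the frame of old_tray between -0.052 and -0.012 m and y of jar_red_mid in the frame of new_tray between 0.018 and 0.046 m) or (y of tag_red in the frame of old_tray between -0.116 and -0.076 m and y of jar_red_mid in the frame of new_tray between 0.082 and 0.11 m)) and x of jar_red_mid in the frame of new_tray between -0.014 and 0.014 m and z of jar_red_mid in the frame of new_tray between 0.031 and 0.041 m and angle between each of jar_red_mid, jar_yellow_mid, jar_green_mid, jar_blue_mid's own z axis and vertical below 0.1 rad and linear speed of each of jar_red, jar_yellow, jar_green, jar_blue below 0.02 m/s and ((y of tag_yellow in the frame of old_tray between 0.076 and 0.116 m and y of jar_yellow_mid in the frame of new_tray between -0.11 and -0.082 m) or (y of tag_yellow in the frame of old_tray between 0.012 and 0.052 m and y of jar_yellow_mid in the frame of new_tray between -0.046 and -0.018 m) or (y of tag_yellow in the frame of old_tray between -0.052 and -0.012 m and y of jar_yellow_mid in the frame of new_tray between 0.018 and 0.046 m) or (y of tag_yellow in the frame of old_tray between -0.116 and -0.076 m and y of jar_yellow_mid in the frame of new_tray between 0.082 and 0.11 m)) and x of jar_yellow_mid in the frame of new_tray between -0.014 and 0.014 m and z of jar_yellow_mid in the frame of new_tray between 0.031 and 0.041 m and ((y of tag_green in the frame of old_tray between 0.076 and 0.116 m and y of jar_green_mid in the frame of new_tray between -0.11 and -0.082 m) or (y of tag_green in the frame of old_tray between 0.012 and 0.052 m and y of jar_green_mid in the frame of new_tray between -0.046 and -0.018 m) or (y of tag_green in the frame of old_tray between -0.052 and -0.012 m and y of jar_green_mid in the frame of new_tray between 0.018 and 0.046 m) or (y of tag_green in the frame of old_tray between -0.116 and -0.076 m and y of jar_green_mid in the frame of new_tray between 0.082 and 0.11 m)) and x of jar_green_mid in the frame of new_tray between -0.014 and 0.014 m and z of jar_green_mid in the frame of new_tray between 0.031 and 0.041 m and ((y of tag_blue in the frame of old_tray between 0.076 and 0.116 m and y of jar_blue_mid in the frame of new_tray between -0.11 and -0.082 m) or (y of tag_blue in the frame of old_tray between 0.012 and 0.052 m and y of jar_blue_mid in the frame of new_tray between -0.046 and -0.018 m) or (y of tag_blue in the frame of old_tray between -0.052 and -0.012 m and y of jar_blue_mid in the frame of new_tray between 0.018 and 0.046 m) or (y of tag_blue in the frame of old_tray between -0.116 and -0.076 m and y of jar_blue_mid in the frame of new_tray between 0.082 and 0.11 m)) and x of jar_blue_mid in the frame of new_tray between -0.014 and 0.014 m and z of jar_blue_mid in the frame of new_tray between 0.031 and 0.041 m); the robot touches nothing.
It fails at once if the flask is pushed more than 20 mm or tipped (distance of flask_mid from where it was at the start of the episode above 0.02 m or angle between flask_mid's own z axis and vertical above 0.3 rad).
It fails at once if the dish is pushed more than 20 mm or tipped (distance of dish_mid from where it was at the start of the episode above 0.02 m or angle between dish_mid's own z axis and vertical above 0.3 rad).
It fails at once if the beaker is pushed more than 20 mm or tipped (distance of beaker_mid from where it was at the start of the episode above 0.02 m or angle between beaker_mid's own z axis and vertical above 0.3 rad).
It fails at once if a jar is tipped over (angle between any of jar_red_mid, jar_yellow_mid, jar_green_mid, jar_blue_mid's own z axis and vertical above 0.7 rad).
It also fails if it takes over 109 s, if anything falls off the work surface, if the arm or the gripper's body presses on something with over 40 N, if the wrist force passes 120 N, or if a joint passes its speed limit or range.

### The arm

A 7-joint arm with a two-finger parallel gripper is mounted at the origin on the work surface. World frame = base frame: x ahead of the robot, y to its left, z up, the work surface at z = 0. Lengths are in m, angles in rad, forces in N, time in s.
With the tool pointing down it reaches from about 0.4 to 0.85 m from the base axis. Payload 10.4 kg.
Tool frame: the origin (TCP) lies at the very end of the fingers, on their centre line; the grasp point (between the pads) lies r.hold_point_z behind it (r.hold_point_z is the distance from the TCP to the grasp point, in m); z points along the fingers, y is the direction in which the jaws open and shut (so a half turn about z gives the same grasp; the last joint's range is limited). The gripper opens to 87 mm and grips with 3 to 60 N. Pads are 19 mm wide; open, the fingers measure 117 mm over their backs; the gripper's body (75 mm by 190 mm) begins 51 mm behind the grasp point.
Start: joints at [-1.158, 0.332, -0.065, 1.46, 0.022, 1.35, -0.088], TCP at [0.264, 0.567, 0.223] pointing down, gripper open.
Joint ranges: [-2.6, 2.6], [-0.5, 2.12], [-1.47, 1.34], [0.16, 2.42], [-1.27, 4.41], [0.06, 2.06], [-2.6, 2.6]. Speed limits (rad/s): [2.22, 2.22, 2.79, 2.79, 3.14, 3.14, 3.14].

### API

Orientations are given as a unit quaternion [x, y, z, w].
In Python, from bench import r gives the robot as it stands.
- The arm moves only by the tool send_rows, never from a script. Its argument "commands" is a list of rows, each a list of 7 numbers: the shift along the world's x, y, z normalised to -1 to 1, where 1 is 0.03 m, then the turn, a rotation vector about the world's x, y, z normalised to -1 to 1, where 1 is 5 degrees, then the gripper command: -1 is fully open, 1 is shut, values between are in proportion. In form: [[tx, ty, tz, ax, ay, az, jaw], ...]. A call has 1 to 10 rows; each row shifts and turns the pose as measured when the row begins; what a row does not reach is not made up. A row lasts 1/12 s, in which the tool goes at most 41.7 mm and 7.16 degrees, less where a joint would pass 70% of its speed; a pose out of reach is approached as far as the arm can. A call with a number of a shift or a turn outside -1 to 1 is refused whole. A call with a gripper value outside its range is refused whole. The fingers move at their own pace and stop on an object; "grip_force" is the grip in N (left out, the last holds). Time passes only in rows, so rows that do not move let the fingers close. It gives the time, the measured TCP pose, the force and the opening at its end, in the units of the state.
- r.read_state(): the state, without advancing time (a new reading comes with each control period).
- r.camera(name): name is "scene" or "top" or "wrist"; returns the picture (400x640x3 uint8, blue, green, red); there is no depth.
- r.calibration(name): a dict with "K" (3x3 intrinsics, pixels), "R" (3x3) and "t" (3): a world point X has camera coordinates R X + t; the wrist camera has in their place "mount" (4x4, takes a point from camera to tool coordinates, whose origin is the TCP and whose axes are the flange's). Camera axes: x right, y down, z forward; pixel columns grow to the right and rows downward; lengths in m; the calibration is good to about 2 mm. A picture is of the moment at which its call begins: read the wrist's pose just before it. calibration takes no time and is no camera call.
- r.close_job(): hands the job in, once; it reports no verdict.
The state is a dict: "time": time; "joint_positions": joint angles; "joint_vel": joint speeds; "joint_torque": joint torques, N m; "ee_pos": TCP position; "eef_rot": TCP orientation; "ft_force": force on the tool from outside, world axes, zero at the start; "torque": the same for the moment, N m; "width": finger opening in m.
Only numpy, scipy, OpenCV 4.12 (cv2) and the standard library are available. Lean on these libraries where they do the work, as an engineer would, in place of code of your own. Each camera call takes 0.05 s, during which the arm holds its last target.

## Working session

There is one attempt and no reset: what is moved stays moved. The work goes in short steps, Python scripts to look and compute and a tool call to move; the robot and the scene stay as the last step left them, time stands still between calls to the robot, and variables do not carry over. Pictures are saved under pics/ and viewed, and the job is handed in when it is done.

Besides the shell and the picture viewer there is one more tool, called by a JSON object that holds its "api" and its "payload". send_rows: Moves the arm, as the interface text tells. Scaled input: -1 to 1 covers 0.03 m each way for a shift and 5 degrees each way for a turn. Its arguments: {"type":"object","properties":{"commands":{"type":"array"},"grip_force":{"type":"number"}},"required":["commands"]}

```bash
mkdir -p pics; ls
python3 - <<'E'
from bench import r
import cv2
s=r.read_state();print(s['time'],s['ee_pos'],s['eef_rot'],s['width'],r.hold_point_z)
for n in('scene','top','wrist'):
    cv2.imwrite(f'pics/{n}0.png',r.camera(n)); print(n,r.calibration(n))
E
```

```text
pics
0.0 [0.26368427 0.56622357 0.22175955] [ 2.16204630e-01  9.76347817e-01 -6.93188117e-04 -1.34243571e-04] 0.08727968077194798 0.0187
scene {'K': array([[461.90709212,   0.        , 323.25126435],
       [  0.        , 461.90709212, 197.29428642],
       [  0.        ,   0.        ,   1.        ]]), 'R': array([[-0.89268446,  0.4506406 , -0.00612471],
       [ 0.34686519,  0.67830967, -0.64775037],
       [-0.28774817, -0.58036113, -0.76182803]]), 't': array([ 0.5098404 , -0.15382054,  1.47234152])}
top {'K': array([[408.32460575,   0.        , 314.713969  ],
       [  0.        , 408.32460575, 196.03042778],
       [  0.        ,   0.        ,   1.        ]]), 'R': array([[-0.01652692, -0.9998557 , -0.00392927],
       [-0.99641038,  0.01679604, -0.0829714 ],
       [ 0.08302542,  0.00254391, -0.99654418]]), 't': array([0.01006027, 0.57958299, 1.36150303])}
wrist {'K': array([[303.69535477,   0.        , 317.1324046 ],
       [  0.        , 303.69535477, 200.41562107],
       [  0.        ,   0.        ,   1.        ]]), 'mount': array([[ 1.11885053e-04, -9.67231642e-01, -2.53895526e-01,
         6.93384496e-02],
       [ 9.99999994e-01,  1.08825078e-04,  2.60973238e-05,
        -6.00121431e-04],
       [ 2.38804303e-06, -2.53895527e-01,  9.67231648e-01,
        -1.61897830e-01],
       [ 0.00000000e+00,  0.00000000e+00,  0.00000000e+00,
         1.00000000e+00]])}
```

View pics/top0.png

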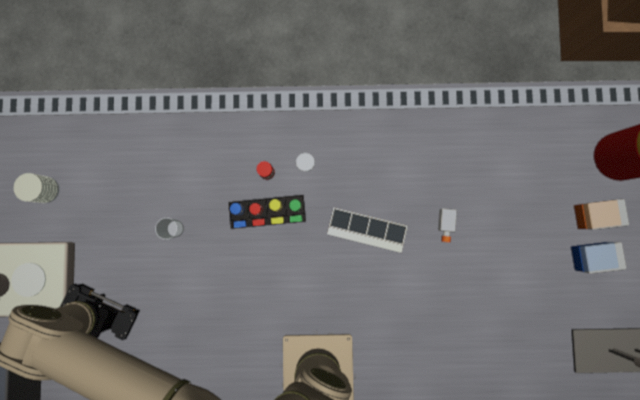

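View pics/scene0.png

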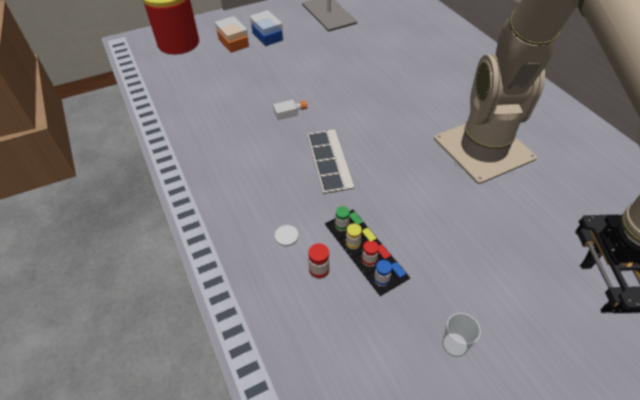

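View pics/wrist0.png

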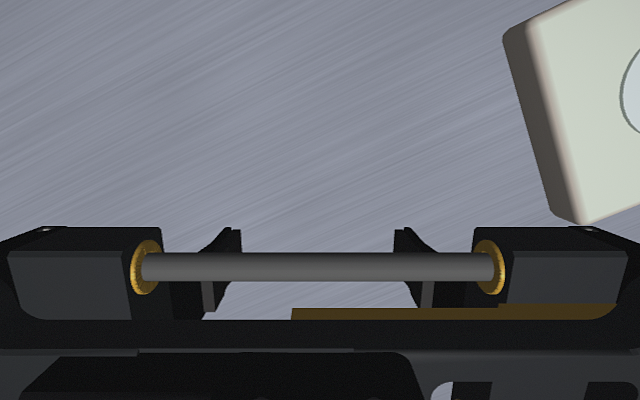

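The top view shows, left to right in the black tray, blue (236,209), red (256,209), yellow (275,205) and green (295,205). White tray around (367,229), beaker (170,228), dish (305,162), flask (447,222). Candidates for the red jar are (256,209), inside the tray behind the red tag, and the bigger loose one at (265,170), which is the look-alike. I choose the first. Next I measure.

```bash
cat > h.py <<'E'
import numpy as np, cv2
from bench import r
from scipy.spatial.transform import Rotation as Ro
def cam(n,state=None):
    c=r.calibration(n)
    if n=='wrist':
        T=np.eye(4);T[:3,:3]=Ro.from_quat(state['eef_rot']).as_matrix();T[:3,3]=state['ee_pos']
        M=T@c['mount'];return c['K'],M[:3,:3].T,-M[:3,:3].T@M[:3,3]
    return c['K'],c['R'],c['t']
def ray(C,uv,z):
    K,R,t=C; o=-R.T@t; d=R.T@np.linalg.inv(K)@np.array([uv[0],uv[1],1.]);return o+d*(z-o[2])/d[2]
def blobs(img,col,mina=8):
    h=cv2.cvtColor(img,cv2.COLOR_BGR2HSV)
    rg={'red':[(0,8),(172,180)],'yellow':[(22,36)],'green':[(50,80)],'blue':[(100,118)]}[col]
    m=np.zeros(h.shape[:2],np.uint8)
    for a,b in rg:m|=cv2.inRange(h,(a,150,70),(b,255,255))
    n,l,s,c=cv2.connectedComponentsWithStats(m)
    return [(c[i].round(1),s[i]) for i in range(1,n) if s[i][4]>=mina]
E
python3 - <<'E'
from h import *
for n in('top','scene'):
    im=cv2.imread(f'pics/{n}0.png');C=cam(n)
    for c in('red','yellow','green','blue'):
        for p,s in blobs(im,c):
            if 180<p[0]<460 and 130<p[1]<330: print(n,c,p,s[:5],'z.068',ray(C,p,.068).round(4)[:2],'z.013',ray(C,p,.013).round(4)[:2])
im=cv2.imread('pics/top0.png');C=cam('top')
# white tray
g=cv2.cvtColor(im,cv2.COLOR_BGR2HSV)
sub=np.zeros(g.shape[:2],np.uint8)
k=cv2.inRange(g,(0,0,0),(180,90,75)); k[:, :322]=0;k[:,415:]=0;k[:200]=0;k[255:]=0
n,l,s,c=cv2.connectedComponentsWithStats(k)
for i in range(1,n):
    if s[i][4]>20: print('floor',c[i].round(1),s[i][4],ray(C,c[i],.004).round(4)[:2])
a=cv2.resize(im[140:270,210:470],None,fx=3,fy=3,interpolation=cv2.INTER_NEAREST);cv2.imwrite('pics/crop1.png',a)
E
```

```text
top red [264.2 169. ] [257 162  16  15 178] z.068 [0.6685 0.1657] z.013 [0.6769 0.1727]
top red [254.5 208.3] [249 203  12  12 113] z.068 [0.539  0.1984] z.013 [0.542  0.2067]
top red [257.8 221.6] [252 218  13   8  79] z.068 [0.4953 0.1878] z.013 [0.4965 0.1956]
top yellow [274.4 204.8] [269 200  11  11  88] z.068 [0.5494 0.133 ] z.013 [0.5529 0.1386]
top yellow [276.6 220.1] [271 217  12   7  56] z.068 [0.4991 0.1262] z.013 [0.5005 0.1315]
top blue [235.  208.1] [230 203  11  11 102] z.068 [0.5407 0.2624] z.013 [0.5438 0.2733]
top blue [239.6 223.5] [234 220  12   7  69] z.068 [0.49   0.2473] z.013 [0.4911 0.2576]
scene red [375.1 248.7] [363 240  28  19 291] z.068 [0.5315 0.2081] z.013 [0.5085 0.1781]
scene red [318.2 253.4] [309 244  19  20 312] z.068 [0.6635 0.1563] z.013 [0.6481 0.1234]
scene red [319.2 275. ] [312 273  15   4  27] z.068 [0.6886 0.2122] z.013 [0.6746 0.1825]
scene yellow [358.7 233.8] [347 228  25  13  58] z.068 [0.5452 0.15  ] z.013 [0.523  0.1167]
scene blue [389.  267.7] [376 259  30  19 313] z.068 [0.53   0.2704] z.013 [0.5069 0.244 ]
floor [340.5 219. ] 229 [ 0.5008 -0.0867]
floor [358.7 223.6] 233 [ 0.4843 -0.1484]
floor [376.9 228.1] 232 [ 0.4677 -0.2105]
floor [395.3 232.7] 229 [ 0.451  -0.2726]
```

View pics/crop1.png

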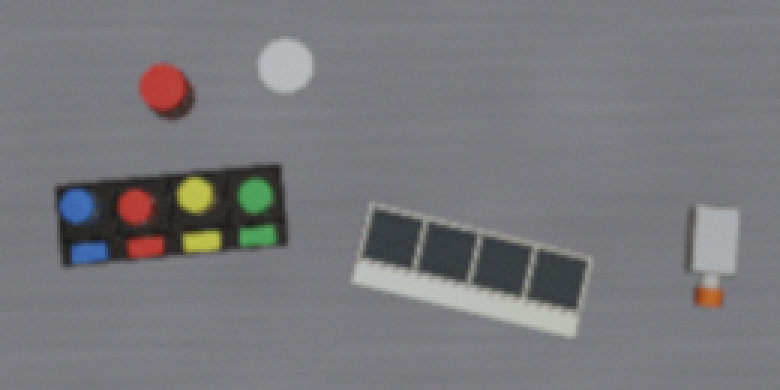

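Run:
```python
from h import *
tp=cv2.imread('pics/top0.png');sc=cv2.imread('pics/scene0.png');Ct=cam('top');Cs=cam('scene')
def tri(a,b):
    Pt=Ct[0]@np.c_[Ct[1],Ct[2]];Ps=Cs[0]@np.c_[Cs[1],Cs[2]]
    x=cv2.triangulatePoints(Pt,Ps,np.array(a,float).reshape(2,1),np.array(b,float).reshape(2,1));return (x[:3]/x[3]).ravel().round(4)
# big jar: cap top centre in both
print('bigjar', tri((264.2,169),(318.2,250)))
print(tp[206,295],tp[219,296],cv2.cvtColor(tp[206:207,295:296],cv2.COLOR_BGR2HSV))
h=cv2.cvtColor(tp,cv2.COLOR_BGR2HSV);m=cv2.inRange(h,(50,90,60),(85,255,255))
n,l,s,c=cv2.connectedComponentsWithStats(m)
for i in range(1,n):
  if s[i][4]>20:print('green',c[i].round(1),s[i],ray(Ct,c[i],.068).round(4),ray(Ct,c[i],.013).round(4))
for nme,p,z in(('dish',(305,162),.016),('beaker top',(175,228),.09),('flask',(448,219),.036),('flaskcap',(446,239),.018)):print(nme,ray(Ct,p,z).round(3))
a=cv2.resize(sc[190:310,260:500],None,fx=3.3,fy=3.3,interpolation=cv2.INTER_CUBIC);cv2.imwrite('pics/crop2.png',a)
```

```text
bigjar [0.6655 0.1623 0.0921]
[ 92 162  79] [ 90 160  77] [[[ 65 131 162]]]
green [294.5 204.6] [289 199  12  13 118] [0.5488 0.067  0.068 ] [0.5523 0.0699 0.013 ]
green [295.5 218.1] [289 215  14   7  82] [0.5047 0.0644 0.068 ] [0.5064 0.0671 0.013 ]
dish [0.698 0.032 0.016]
beaker top [0.479 0.451 0.09 ]
flask [ 0.494 -0.444  0.036]
flaskcap [ 0.427 -0.44   0.018]
```

View pics/crop2.png

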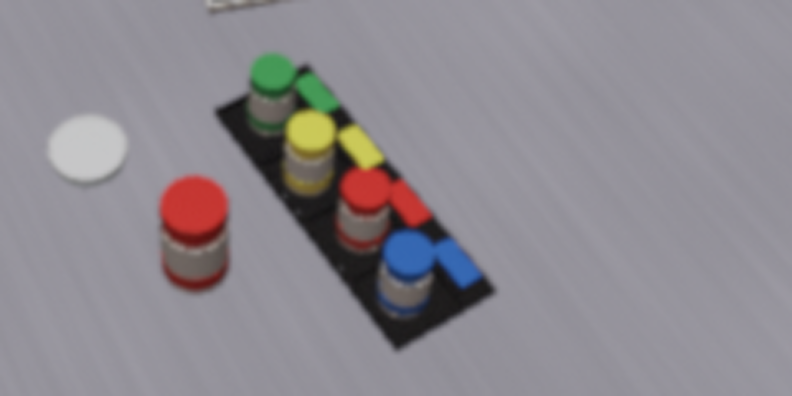

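{"api": "send_rows", "payload": {"commands": [[0.77, -0.84, 0, 0, 0, -1, -1], [0.77, -0.84, 0, 0, 0, -1, -1], [0.77, -0.84, 0, 0, 0, -1, -1], [0.77, -0.84, 0, 0, 0, -1, -1], [0.77, -0.84, 0, 0, 0, -1, -1], [0.77, -0.84, 0, 0, 0, -1, -1], [0.77, -0.84, 0, 0, 0, -1, -1], [0.77, -0.84, 0, 0, 0, -1, -1], [0.77, -0.84, 0, 0, 0, -1, -1], [0.77, -0.84, 0, 0, 0, -1, -1]]}}

```text
time: 0.98
ee_pos: [0.4925, 0.3076, 0.2187]
eef_rot: [0.617, 0.787, -0.001, -0.004]
ft_force: [-0.1, -0.1, 0.8]
width: 0.087
```

```bash
cat >> h.py <<'E'
def st():
    s=r.read_state();R=Ro.from_quat(s['eef_rot']).as_matrix()
    print('t',round(s['time'],2),'p',np.round(s['ee_pos'],4),'jaw',round(np.degrees(np.arctan2(R[1,1],R[0,1])),2),'z',R[:,2].round(4),'w',round(s['width'],4),'F',np.round(s['ft_force'],1));return s
def rot(s,jaw):
    R=Ro.from_quat(s['eef_rot']).as_matrix();j=np.radians(jaw);y=np.array([np.cos(j),np.sin(j),0]);z=np.array([0,0,-1.]);G=np.c_[np.cross(y,z),y,z]
    return np.degrees(Ro.from_matrix(G@R.T).as_rotvec())
def goto(p,jaw):
    s=st();d=np.array(p)-s['ee_pos'];w=rot(s,jaw);n=max(np.abs(d).max()/.03,np.abs(w).max()/5)
    print('units total',(d/.03).round(2),(w/5).round(2),'rows>=',round(n,2))
E
python3 -c "
from h import *
goto((.52,.23,.24),4.6)"
```

```text
t 0.98 p [0.4925 0.3076 0.2187] jaw 13.83 z [-0.0067  0.0032 -1.    ] w 0.087 F [-0.1 -0.1  0.8]
units total [ 0.92 -2.59  0.71] [-0.04 -0.07 -1.85] rows>= 2.59
```

{"api": "send_rows", "payload": {"commands": [[0.4, -0.9, 0.2, 0, 0, -0.5, -1], [0.4, -0.9, 0.2, 0, 0, -0.5, -1], [0.4, -0.9, 0.2, 0, 0, -0.5, -1], [0.3, -0.9, 0.1, 0, 0, -0.3, -1], [0.3, -0.9, 0, 0, 0, 0, -1], [0, -0.9, 0, 0, 0, 0, -1], [0, -0.9, 0, 0, 0, 0, -1], [0, 0, 0, 0, 0, 0, -1], [0, 0, 0, 0, 0, 0, -1]]}}

```text
time: 1.73
ee_pos: [0.5517, 0.0987, 0.2385]
eef_rot: [0.687, 0.727, -0.003, -0.003]
ft_force: [0.4, 0.4, -0.2]
width: 0.0874
```

Run:
```python
from h import *
s=st();im=r.camera('wrist');cv2.imwrite('pics/w1.png',im)
C=cam('wrist',s)
for c in('red','yellow','green','blue'):
    for p,q in blobs(im,c,60): print(c,p,q,ray(C,p,.068).round(4),ray(C,p,.013).round(4))
```

```text
t 1.73 p [0.5517 0.0987 0.2385] jaw 3.19 z [-7.6e-03 -7.0e-04 -1.0e+00] w 0.0874 F [ 0.4  0.4 -0.2]
red [310.9  90.1] [ 293   72   36   38 1037] [0.538  0.1973 0.068 ] [0.5363 0.2023 0.013 ]
red [275.9  95.6] [267  78  19  36 597] [0.502  0.1899 0.068 ] [0.4944 0.1937 0.013 ]
red [435.5 130.8] [ 408  105   54   52 2127] [0.6726 0.1638 0.068 ] [0.6932 0.1633 0.013 ]
yellow [278.8 148.4] [270 133  18  32 528] [0.5063 0.1359 0.068 ] [0.4994 0.1307 0.013 ]
yellow [318.3 154.2] [302 138  34  34 901] [0.5494 0.132  0.068 ] [0.5496 0.1262 0.013 ]
green [281.6 198. ] [273 184  18  29 452] [0.5108 0.0806 0.068 ] [0.5046 0.0663 0.013 ]
green [313.5 211.6] [298 197  32  30 758] [0.5476 0.0666 0.068 ] [0.5475 0.05   0.013 ]
blue [315.6  21.8] [ 297    2   38   41 1211] [0.5394 0.2607 0.068 ] [0.538  0.2762 0.013 ]
blue [272.8  37.5] [263  19  20  38 679] [0.4978 0.2445 0.068 ] [0.4894 0.2573 0.013 ]
```

View pics/w1.png

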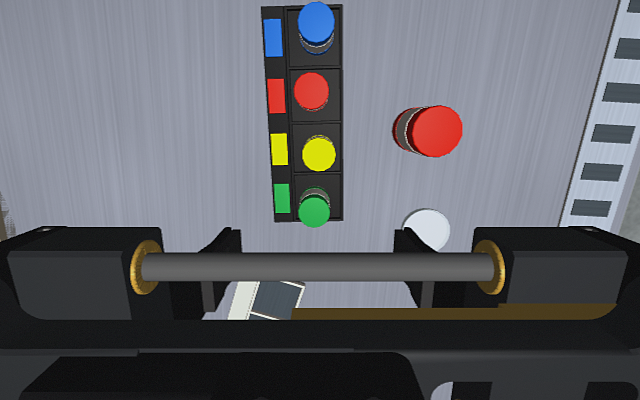

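{"api": "send_rows", "payload": {"commands": [[-0.06, 0.9, -0.6, 0, 0, 0.1, -1], [-0.06, 0.9, -0.6, 0, 0, 0.1, -1], [-0.06, 0.9, -0.6, 0, 0, 0.1, -1], [-0.06, 0.9, -0.6, 0, 0, 0, -1], [-0.06, 0.9, -0.5, 0, 0, 0, -1], [-0.06, 0.9, -0.5, 0, 0, 0, -1], [0, 0, 0, 0, 0, 0, -1], [0, 0, 0, 0, 0, 0, -1]]}}

```text
time: 2.45
ee_pos: [0.5364, 0.2741, 0.1316]
eef_rot: [0.675, 0.738, -0.002, -0.003]
ft_force: [0.5, -0.7, 0.4]
width: 0.0871
```

```bash
python3 -c "
from h import *
goto((.5395,.261,.024),4.6)"
```

```text
t 2.45 p [0.5364 0.2741 0.1316] jaw 5.08 z [-6.9e-03  7.0e-04 -1.0e+00] w 0.0871 F [ 0.5 -0.7  0.4]
units total [ 0.1  -0.44 -3.59] [-0.01 -0.08 -0.1 ] rows>= 3.59
```

{"api": "send_rows", "payload": {"commands": [[0.1, -0.42, 0, 0, -0.08, -0.1, -1], [0, 0, 0, 0, 0, 0, -1], [0, 0, -0.7, 0, 0, 0, -1], [0, 0, -0.7, 0, 0, 0, -1], [0, 0, 0, 0, 0, 0, -1]]}}

```text
time: 2.87
ee_pos: [0.5404, 0.2611, 0.0908]
eef_rot: [0.678, 0.735, 0.002, 0.0]
ft_force: [-0.6, -0.7, -0.6]
width: 0.0869
```

```bash
python3 -c "
from h import *
goto((.5395,.261,.024),4.6)"
```

```text
t 2.87 p [0.5404 0.2611 0.0908] jaw 4.6 z [ 0.0036  0.0028 -1.    ] w 0.0869 F [-0.6 -0.7 -0.6]
units total [-0.03 -0.   -2.23] [-0.03  0.04  0.  ] rows>= 2.23
```

{"api": "send_rows", "payload": {"commands": [[0, 0, -0.7, 0, 0, 0, -1], [0, 0, -0.7, 0, 0, 0, -1], [0, 0, -0.7, 0, 0, 0, -1], [0, 0, 0, 0, 0, 0, -1], [0, 0, 0, 0, 0, 0, 1], [0, 0, 0, 0, 0, 0, 1], [0, 0, 0, 0, 0, 0, 1], [0, 0, 0, 0, 0, 0, 1], [0, 0, 0, 0, 0, 0, 1], [0, 0, 0, 0, 0, 0, 1]], "grip_force": 15}}

```text
time: 3.7
ee_pos: [0.5478, 0.2594, 0.0398]
eef_rot: [0.681, 0.732, 0.009, 0.003]
ft_force: [-0.6, -0.6, -0.2]
width: 0.0548
```

```bash
python3 -c "
from h import *
goto((.451,-.2726,.17),-15)"
```

```text
t 3.7 p [0.5478 0.2594 0.0398] jaw 4.17 z [ 0.0165  0.01   -0.9998] w 0.0548 F [-0.6 -0.6 -0.2]
units total [ -3.23 -17.73   4.34] [-0.08  0.21 -3.84] rows>= 17.73
```

{"api": "send_rows", "payload": {"commands": [[0, 0, 0, 0, 0, 0, 1]]}}

```text
time: 3.78
ee_pos: [0.548, 0.2596, 0.0404]
eef_rot: [0.681, 0.732, 0.01, 0.003]
ft_force: [-1.1, -0.0, 1.0]
width: 0.0478
```

```bash
python3 -c "
from h import *
goto((.5395,.261,.024),4.6)
s=r.read_state();print(s['joint_vel'].round(3) if hasattr(s['joint_vel'],'round') else s['joint_vel'],s['joint_torque'])"
```

```text
t 3.78 p [0.548  0.2596 0.0404] jaw 4.17 z [ 0.0171  0.0105 -0.9998] w 0.0478 F [-1.1 -0.   1. ]
units total [-0.28  0.05 -0.55] [-0.12  0.2   0.08] rows>= 0.55
[ 0.002 -0.01  -0.    -0.003  0.003  0.005 -0.002] [ 2.00157082e-01 -6.16208053e+01  5.79279721e+00 -3.32732320e+01
  1.23718716e-02 -3.65444943e-01 -4.36496775e-03]
```

{"api": "send_rows", "payload": {"commands": [[-0.28, 0.05, -0.5, -0.12, 0.2, 0.08, -0.4], [-0.02, 0, -0.1, 0, 0, 0, -0.4], [-0.02, 0, -0.05, 0, 0, 0, -0.4]]}}

```text
time: 4.03
ee_pos: [0.5383, 0.2617, 0.0205]
eef_rot: [0.678, 0.735, 0.0, -0.0]
ft_force: [0.7, 0.1, 0.3]
width: 0.0587
```

```bash
python3 -c "
from h import *
goto((.5395,.261,.024),4.6)"
```

```text
t 4.03 p [0.5383 0.2617 0.0205] jaw 4.62 z [-2.e-04  4.e-04 -1.e+00] w 0.0587 F [0.7 0.1 0.3]
units total [ 0.04 -0.02  0.12] [-0. -0. -0.] rows>= 0.12
```

{"api": "send_rows", "payload": {"commands": [[0.02, 0, 0.06, 0, 0, 0, 1], [0, 0, 0, 0, 0, 0, 1], [0, 0, 0, 0, 0, 0, 1], [0, 0, 0, 0, 0, 0, 1], [0, 0, 0, 0, 0, 0, 1]]}}

```text
time: 4.45
ee_pos: [0.5382, 0.2614, 0.0213]
eef_rot: [0.678, 0.735, -0.001, -0.0]
ft_force: [0.6, 0.1, 0.2]
width: 0.0377
```

```bash
python3 -c "
from h import *
goto((.5395,.261,.17),4.6)"
```

```text
t 4.45 p [0.5382 0.2614 0.0213] jaw 4.63 z [-1.7e-03 -8.0e-04 -1.0e+00] w 0.0377 F [0.6 0.1 0.2]
units total [ 0.04 -0.01  4.96] [ 0.01 -0.02 -0.01] rows>= 4.96
```

{"api": "send_rows", "payload": {"commands": [[0, 0, 0.2, 0, 0, 0, 1], [0, 0, 0.6, 0, 0, 0, 1], [0, 0, 0.8, 0, 0, 0, 1], [0, 0, 0.8, 0, 0, 0, 1], [0, 0, 0.8, 0, 0, 0, 1], [-0.1, -0.4, 0.6, 0, 0, 0, 1], [-0.17, -0.8, 0.2, 0, 0, -0.2, 1], [-0.17, -0.9, 0, 0, 0, -0.25, 1], [-0.17, -0.9, 0, 0, 0, -0.25, 1], [-0.17, -0.9, 0, 0, 0, -0.25, 1]]}}

```text
time: 5.28
ee_pos: [0.5128, 0.1464, 0.1515]
eef_rot: [0.706, 0.709, 0.001, -0.001]
ft_force: [1.0, 0.4, 0.2]
width: 0.0378
```

```bash
python3 -c "
from h import *
goto((.451,-.2726,.17),-15)"
```

```text
t 5.28 p [0.5128 0.1464 0.1515] jaw 0.25 z [ 0.001   0.0029 -1.    ] w 0.0378 F [1.  0.4 0.2]
units total [ -2.06 -13.97   0.62] [-0.03  0.02 -3.05] rows>= 13.97
```

{"api": "send_rows", "payload": {"commands": [[-0.13, -0.9, 0.05, 0, 0, -0.22, 1], [-0.13, -0.9, 0.05, 0, 0, -0.22, 1], [-0.13, -0.9, 0.05, 0, 0, -0.22, 1], [-0.13, -0.9, 0.05, 0, 0, -0.22, 1], [-0.13, -0.9, 0.05, 0, 0, -0.22, 1], [-0.13, -0.9, 0.05, 0, 0, -0.22, 1], [-0.13, -0.9, 0.05, 0, 0, -0.22, 1], [-0.13, -0.9, 0.05, 0, 0, -0.22, 1], [-0.13, -0.9, 0.05, 0, 0, -0.22, 1], [-0.13, -0.9, 0.05, 0, 0, -0.22, 1]]}}

```text
time: 6.12
ee_pos: [0.4698, -0.1374, 0.1738]
eef_rot: [0.774, 0.633, 0.006, 0.0]
ft_force: [0.8, 0.2, -0.4]
width: 0.0376
```

{"api": "send_rows", "payload": {"commands": [[-0.15, -0.9, 0, 0, 0, -0.2, 1], [-0.15, -0.9, 0, 0, 0, -0.2, 1], [-0.15, -0.6, 0, 0, 0, -0.2, 1], [-0.1, -0.3, 0, 0, 0, 0, 1], [0, 0, 0, 0, 0, 0, 1], [0, 0, 0, 0, 0, 0, 1]]}}

```text
time: 6.62
ee_pos: [0.4501, -0.2286, 0.1777]
eef_rot: [0.794, 0.608, 0.009, 0.002]
ft_force: [0.1, 0.7, 0.2]
width: 0.0373
```

Run:
```python
from h import *
goto((.451,-.2726,.17),-15)
s=r.read_state();im=r.camera('wrist');cv2.imwrite('pics/w2.png',im)
C=cam('wrist',s)
g=cv2.cvtColor(im,cv2.COLOR_BGR2HSV);k=cv2.inRange(g,(0,0,0),(180,120,90));k[235:]=0
n,l,q,c=cv2.connectedComponentsWithStats(k)
for i in range(1,n):
    if q[i][4]>200: print(c[i].round(1),q[i],ray(C,c[i],.004).round(4))
```

```text
t 6.62 p [ 0.4501 -0.2286  0.1777] jaw -15.17 z [ 0.0158  0.0075 -0.9998] w 0.0373 F [0.1 0.7 0.2]
units total [ 0.03 -1.47 -0.26] [-0.09  0.18  0.03] rows>= 1.47
[324.   36.2] [296   5  61  67 758] [ 0.4988 -0.0834  0.004 ]
[325.1  99.8] [297  76  58  60 318] [ 0.4843 -0.1425  0.004 ]
[322.9 163.9] [298 140  55  55 280] [ 0.4646 -0.2074  0.004 ]
[341.9 216.5] [299 198  71  37 247] [ 0.4701 -0.2721  0.004 ]
[298.3 227.6] [287 219  26  16 209] [ 0.4178 -0.2717  0.004 ]
[ 49.5 230.6] [ 19 226  53   9 339] [ 0.1401 -0.1987  0.004 ]
[191.  230.7] [136 227 105   8 771] [ 0.2966 -0.2421  0.004 ]
[443.2 230.7] [394 227 104   8 763] [ 0.5811 -0.3208  0.004 ]
[585.  230.6] [564 226  52   9 336] [ 0.7445 -0.3659  0.004 ]
```

View pics/w2.png

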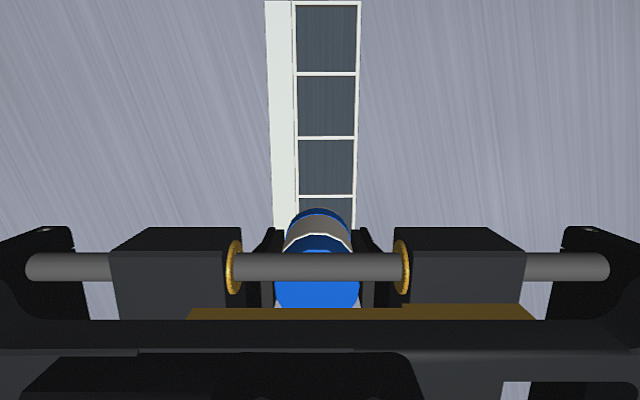

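Run:
```python
from h import *
s=r.read_state();im=cv2.imread('pics/w2.png');C=cam('wrist',s)
k=cv2.inRange(im,(140,140,140),(255,255,255))
for c in (315,340):
    col=im[:,c].astype(int).sum(1)//3; print(c,[ (i,col[i]) for i in range(0,210) if col[i]>130])
for p in((326,74.2),(326,137.8),(325.5,197)): print(ray(C,p,.01).round(4))
for row in(40,106,168):print(row,[(i,im[row,i].sum()//3) for i in range(285,303)],[(i,im[row,i].sum()//3) for i in range(350,366)])
```

```text
315 [(1, np.int64(231)), (2, np.int64(224)), (3, np.int64(228)), (4, np.int64(201)), (72, np.int64(236)), (73, np.int64(229)), (74, np.int64(232)), (75, np.int64(198)), (136, np.int64(192)), (137, np.int64(237)), (138, np.int64(232)), (139, np.int64(211)), (195, np.int64(243)), (196, np.int64(233)), (197, np.int64(232))]
340 [(0, np.int64(150)), (1, np.int64(224)), (2, np.int64(224)), (3, np.int64(229)), (4, np.int64(203)), (72, np.int64(239)), (73, np.int64(231)), (74, np.int64(233)), (75, np.int64(192)), (136, np.int64(229)), (137, np.int64(234)), (138, np.int64(234)), (139, np.int64(165)), (195, np.int64(244)), (196, np.int64(231)), (197, np.int64(229))]
[ 0.4912 -0.119   0.01  ]
[ 0.4751 -0.1803  0.01  ]
[ 0.4581 -0.2429  0.01  ]
40 [(285, np.uint64(221)), (286, np.uint64(221)), (287, np.uint64(221)), (288, np.uint64(221)), (289, np.uint64(223)), (290, np.uint64(226)), (291, np.uint64(185)), (292, np.uint64(144)), (293, np.uint64(231)), (294, np.uint64(232)), (295, np.uint64(201)), (296, np.uint64(61)), (297, np.uint64(79)), (298, np.uint64(83)), (299, np.uint64(85)), (300, np.ui
[... 1277 characters left out ...]
np.uint64(223)), (289, np.uint64(222)), (290, np.uint64(222)), (291, np.uint64(222)), (292, np.uint64(224)), (293, np.uint64(226)), (294, np.uint64(196)), (295, np.uint64(169)), (296, np.uint64(232)), (297, np.uint64(225)), (298, np.uint64(150)), (299, np.uint64(70)), (300, np.uint64(82)), (301, np.uint64(84)), (302, np.uint64(86))] [(350, np.uint64(85)), (351, np.uint64(81)), (352, np.uint64(76)), (353, np.uint64(164)), (354, np.uint64(236)), (355, np.uint64(229)), (356, np.uint64(198)), (357, np.uint64(120)), (358, np.uint64(158)), (359, np.uint64(165)), (360, np.uint64(161)), (361, np.uint64(158)), (362, np.uint64(159)), (363, np.uint64(159)), (364, np.uint64(159)), (365, np.uint64(157))]
```

{"api": "send_rows", "payload": {"commands": [[0, -0.7, -0.5, -0.09, 0.18, 0, 1], [0, -0.6, -0.8, 0, 0, 0, 1], [0, 0, -0.9, 0, 0, 0, 1], [0, 0, -0.8, 0, 0, 0, 1], [0, 0, -0.4, 0, 0, 0, 1], [0, 0, 0, 0, 0, 0, 1]]}}

```text
time: 7.17
ee_pos: [0.4559, -0.2588, 0.0728]
eef_rot: [0.789, 0.615, 0.003, 0.0]
ft_force: [0.4, 1.2, -0.4]
width: 0.0374
```

```bash
python3 -c "
from h import *
goto((.451,-.2727,.022),-15)"
```

```text
t 7.17 p [ 0.4559 -0.2588  0.0728] jaw -14.15 z [ 0.0045  0.003  -1.    ] w 0.0374 F [ 0.4  1.2 -0.4]
units total [-0.16 -0.46 -1.69] [-0.03  0.05 -0.17] rows>= 1.69
```

{"api": "send_rows", "payload": {"commands": [[-0.16, -0.46, -0.4, -0.03, 0.05, -0.17, 1], [0, 0, -0.5, 0, 0, 0, 1], [0, 0, -0.4, 0, 0, 0, 1]]}}

```text
time: 7.42
ee_pos: [0.455, -0.2689, 0.0352]
eef_rot: [0.791, 0.612, 0.002, 0.0]
ft_force: [0.6, 0.5, -0.3]
width: 0.0373
```

```bash
python3 -c "
from h import *
goto((.451,-.2727,.022),-15)"
```

```text
t 7.42 p [ 0.455  -0.2689  0.0352] jaw -14.58 z [ 0.0036  0.0016 -1.    ] w 0.0373 F [ 0.6  0.5 -0.3]
units total [-0.13 -0.13 -0.44] [-0.02  0.04 -0.08] rows>= 0.44
```

{"api": "send_rows", "payload": {"commands": [[-0.13, -0.13, -0.15, -0.02, 0.04, -0.08, 1], [-0.05, -0.05, -0.15, 0, 0, 0, 1], [0, 0, -0.1, 0, 0, 0, 1]]}}

```text
time: 7.67
ee_pos: [0.4502, -0.2722, 0.0222]
eef_rot: [0.792, 0.61, -0.0, -0.001]
ft_force: [0.1, -0.6, -0.7]
width: 0.0377
```

```bash
python3 -c "
from h import *
goto((.451,-.2727,.022),-15)"
```

```text
t 7.67 p [ 0.4502 -0.2722  0.0222] jaw -14.78 z [-9.0e-04  1.1e-03 -1.0e+00] w 0.0377 F [ 0.1 -0.6 -0.7]
units total [ 0.03 -0.02 -0.01] [-0.01 -0.01 -0.04] rows>= 0.04
```

{"api": "send_rows", "payload": {"commands": [[0, 0, -0.02, 0, 0, 0, -0.8], [0, 0, 0, 0, 0, 0, -0.8], [0, 0, 0, 0, 0, 0, -0.8], [0, 0, 0, 0, 0, 0, -0.8], [0, 0, 0, 0, 0, 0, -0.8], [0, 0, 0, 0, 0, 0, -0.8], [0, 0, 0.4, 0, 0, 0, -0.8], [0, 0, 0.8, 0, 0, 0, -0.8], [0, 0, 0.9, 0, 0, 0, -0.8], [0, 0, 0.9, 0, 0, 0, -0.8]]}}

```text
time: 8.5
ee_pos: [0.4479, -0.2709, 0.1142]
eef_rot: [0.792, 0.61, -0.002, -0.003]
ft_force: [0.9, -0.2, 0.1]
width: 0.0778
```

```bash
python3 -c "
from h import *
goto((.538,.197,.17),4.6)"
```

```text
t 8.5 p [ 0.4479 -0.2709  0.1142] jaw -14.79 z [-0.0072  0.0025 -1.    ] w 0.0778 F [ 0.9 -0.2  0.1]
units total [ 3.   15.6   1.86] [-0.01 -0.09  3.88] rows>= 15.6
```

Now to the red jar (the small one, at 0.538, 0.197).

{"api": "send_rows", "payload": {"commands": [[0.1, 0.5, 0.5, 0, 0, 0.2, -0.8], [0.2, 0.95, 0.5, 0, 0, 0.25, -0.8], [0.2, 0.95, 0.3, 0, 0, 0.25, -0.8], [0.2, 0.95, 0, 0, 0, 0.25, -0.8], [0.2, 0.95, 0, 0, 0, 0.25, -0.8], [0.2, 0.95, 0, 0, 0, 0.25, -0.8], [0.2, 0.95, 0, 0, 0, 0.25, -0.8], [0.2, 0.95, 0, 0, 0, 0.25, -0.8], [0.2, 0.95, 0, 0, 0, 0.25, -0.8], [0.2, 0.95, 0, 0, 0, 0.25, -0.8]]}}

```text
time: 9.33
ee_pos: [0.5065, 0.0001, 0.1739]
eef_rot: [0.727, 0.687, 0.005, 0.005]
ft_force: [0.9, -0.0, -0.4]
width: 0.0782
```

```bash
python3 -c "
from h import *
goto((.538,.197,.13),4.6)"
```

```text
t 9.33 p [5.065e-01 1.000e-04 1.739e-01] jaw -3.19 z [ 0.0144 -0.0013 -0.9999] w 0.0782 F [ 0.9 -0.  -0.4]
units total [ 1.05  6.56 -1.46] [0.   0.17 1.56] rows>= 6.56
```

{"api": "send_rows", "payload": {"commands": [[0.16, 0.95, -0.2, 0, 0.03, 0.25, -0.8], [0.16, 0.95, -0.2, 0, 0.03, 0.25, -0.8], [0.16, 0.95, -0.2, 0, 0.03, 0.25, -0.8], [0.16, 0.95, -0.2, 0, 0.03, 0.25, -0.8], [0.16, 0.95, -0.2, 0, 0, 0.2, -0.8], [0.1, 0.9, -0.2, 0, 0, 0.2, -0.8], [0.05, 0.4, -0.1, 0, 0, 0, -0.8], [0, 0, 0, 0, 0, 0, -0.8], [0, 0, 0, 0, 0, 0, -0.8]]}}

```text
time: 10.08
ee_pos: [0.5366, 0.1952, 0.1428]
eef_rot: [0.679, 0.734, 0.005, 0.004]
ft_force: [1.1, -1.3, 0.6]
width: 0.0779
```

```bash
python3 -c "
from h import *
goto((.538,.197,.026),4.6)"
```

```text
t 10.08 p [0.5366 0.1952 0.1428] jaw 4.43 z [ 0.0128  0.0019 -0.9999] w 0.0779 F [ 1.1 -1.3  0.6]
units total [ 0.05  0.06 -3.89] [-0.02  0.15  0.03] rows>= 3.89
```

{"api": "send_rows", "payload": {"commands": [[0.05, 0.06, -0.5, 0, 0.15, 0.03, -0.8], [0, 0, -0.8, 0, 0, 0, -0.8], [0, 0, -0.7, 0, 0, 0, -0.8], [0, 0, -0.4, 0, 0, 0, -0.8], [0, 0, 0, 0, 0, 0, -0.8]]}}

```text
time: 10.5
ee_pos: [0.5412, 0.1879, 0.074]
eef_rot: [0.682, 0.731, 0.003, 0.002]
ft_force: [-0.0, -0.3, -0.3]
width: 0.0786
```

```bash
python3 -c "
from h import *
goto((.538,.197,.026),4.6)"
```

```text
t 10.5 p [0.5412 0.1879 0.074 ] jaw 3.94 z [ 0.0063  0.0016 -1.    ] w 0.0786 F [-0.  -0.3 -0.3]
units total [-0.11  0.3  -1.6 ] [-0.02  0.07  0.13] rows>= 1.6
```

{"api": "send_rows", "payload": {"commands": [[-0.11, 0.3, 0, -0.02, 0.07, 0.13, -0.8], [-0.05, 0.05, -0.5, 0, 0, 0, -0.8], [0, 0.02, -0.5, 0, 0, 0, -0.8], [0, 0, -0.3, 0, 0, 0, -0.8]]}}

```text
time: 10.83
ee_pos: [0.5395, 0.1987, 0.0407]
eef_rot: [0.679, 0.734, 0.003, 0.001]
ft_force: [-0.2, -0.4, 0.2]
width: 0.0785
```

```bash
python3 -c "
from h import *
goto((.538,.197,.026),4.6)"
```

```text
t 10.83 p [0.5395 0.1987 0.0407] jaw 4.42 z [ 0.0064  0.0029 -1.    ] w 0.0785 F [-0.2 -0.4  0.2]
units total [-0.05 -0.06 -0.49] [-0.03  0.07  0.04] rows>= 0.49
```

{"api": "send_rows", "payload": {"commands": [[-0.05, -0.06, -0.25, -0.03, 0.07, 0.04, -0.4], [-0.02, 0, -0.15, 0, 0, 0, -0.3], [0, 0, -0.05, 0, 0, 0, -0.3]]}}

```text
time: 11.08
ee_pos: [0.5376, 0.1974, 0.0276]
eef_rot: [0.678, 0.735, 0.0, -0.0]
ft_force: [0.6, 0.4, 0.2]
width: 0.0654
```

```bash
python3 -c "
from h import *
goto((.538,.197,.026),4.6)"
```

```text
t 11.08 p [0.5376 0.1974 0.0276] jaw 4.68 z [ 3.e-04  5.e-04 -1.e+00] w 0.0654 F [0.6 0.4 0.2]
units total [ 0.01 -0.01 -0.05] [-0.01  0.   -0.02] rows>= 0.05
```

{"api": "send_rows", "payload": {"commands": [[0, 0, -0.05, 0, 0, 0, 1], [0, 0, -0.02, 0, 0, 0, 1], [0, 0, 0, 0, 0, 0, 1], [0, 0, 0, 0, 0, 0, 1], [0, 0, 0, 0, 0, 0, 1], [0, 0, 0, 0, 0, 0, 1]]}}

```text
time: 11.58
ee_pos: [0.5387, 0.1976, 0.0273]
eef_rot: [0.678, 0.735, 0.001, 0.0]
ft_force: [0.7, -0.6, -0.7]
width: 0.0378
```

```bash
python3 -c "
from h import *
goto((.4675,-.2109,.15),-15)"
```

```text
t 11.58 p [0.5387 0.1976 0.0273] jaw 4.66 z [ 0.0022  0.0015 -1.    ] w 0.0378 F [ 0.7 -0.6 -0.7]
units total [ -2.37 -13.62   4.09] [-0.01  0.03 -3.93] rows>= 13.62
```

{"api": "send_rows", "payload": {"commands": [[0, 0, 0.3, 0, 0, 0, 1], [0, 0, 0.7, 0, 0, 0, 1], [0, 0, 0.9, 0, 0, 0, 1], [0, 0, 0.9, 0, 0, 0, 1], [-0.05, -0.2, 0.7, 0, 0, 0, 1], [-0.1, -0.6, 0.3, 0, 0, -0.2, 1], [-0.17, -0.9, 0, 0, 0, -0.3, 1], [-0.17, -0.9, 0, 0, 0, -0.3, 1], [-0.17, -0.9, 0, 0, 0, -0.3, 1], [-0.17, -0.9, 0, 0, 0, -0.3, 1]]}}

```text
time: 12.42
ee_pos: [0.5118, 0.0673, 0.1531]
eef_rot: [0.719, 0.695, 0.004, 0.0]
ft_force: [0.4, 1.0, -0.0]
width: 0.0375
```

{"api": "send_rows", "payload": {"commands": [[-0.17, -0.9, 0, 0, 0, -0.3, 1], [-0.17, -0.9, 0, 0, 0, -0.3, 1], [-0.17, -0.9, 0, 0, 0, -0.3, 1], [-0.17, -0.9, 0, 0, 0, -0.3, 1], [-0.17, -0.9, 0, 0, 0, -0.3, 1], [-0.17, -0.9, 0, 0, 0, -0.3, 1]]}}

```text
time: 12.92
ee_pos: [0.4787, -0.1028, 0.1582]
eef_rot: [0.774, 0.633, 0.007, 0.001]
ft_force: [-0.6, -0.2, -0.8]
width: 0.0376
```

```bash
python3 -c "
from h import *
goto((.4675,-.2109,.15),-15)"
```

```text
t 12.92 p [ 0.4787 -0.1028  0.1582] jaw -11.51 z [ 0.0117  0.0068 -0.9999] w 0.0376 F [-0.6 -0.2 -0.8]
units total [-0.37 -3.6  -0.27] [-0.07  0.14 -0.7 ] rows>= 3.6
```

{"api": "send_rows", "payload": {"commands": [[-0.1, -0.85, -0.1, -0.03, 0.07, -0.2, 1], [-0.1, -0.85, -0.1, -0.03, 0.07, -0.2, 1], [-0.1, -0.85, -0.1, 0, 0, -0.2, 1], [-0.05, -0.5, -0.1, 0, 0, 0, 1], [0, 0, 0, 0, 0, 0, 1], [0, 0, 0, 0, 0, 0, 1]]}}

```text
time: 13.42
ee_pos: [0.4649, -0.2059, 0.1509]
eef_rot: [0.795, 0.606, 0.002, 0.001]
ft_force: [0.7, 0.7, -0.1]
width: 0.0377
```

```bash
python3 -c "
from h import *
goto((.4675,-.2109,.028),-15)"
```

```text
t 13.42 p [ 0.4649 -0.2059  0.1509] jaw -15.38 z [ 0.0048  0.0018 -1.    ] w 0.0377 F [ 0.7  0.7 -0.1]
units total [ 0.09 -0.17 -4.1 ] [-0.02  0.06  0.08] rows>= 4.1
```

{"api": "send_rows", "payload": {"commands": [[0.09, -0.17, -0.4, 0, 0.06, 0.08, 1], [0, 0, -0.8, 0, 0, 0, 1], [0, 0, -0.8, 0, 0, 0, 1], [0, 0, -0.6, 0, 0, 0, 1], [0, 0, 0, 0, 0, 0, 1]]}}

```text
time: 13.83
ee_pos: [0.4709, -0.2063, 0.0739]
eef_rot: [0.792, 0.611, 0.004, 0.0]
ft_force: [-0.7, 0.7, -1.8]
width: 0.0374
```

```bash
python3 -c "
from h import *
goto((.4675,-.2109,.028),-15)"
```

```text
t 13.83 p [ 0.4709 -0.2063  0.0739] jaw -14.65 z [ 0.0062  0.0046 -1.    ] w 0.0374 F [-0.7  0.7 -1.8]
units total [-0.11 -0.15 -1.53] [-0.05  0.07 -0.07] rows>= 1.53
```

{"api": "send_rows", "payload": {"commands": [[-0.11, -0.15, -0.3, -0.05, 0.07, -0.07, 1], [-0.05, -0.05, -0.5, 0, 0, 0, 1], [-0.04, -0.05, -0.3, 0, 0, 0, 1], [-0.02, -0.02, -0.1, 0, 0, 0, 1]]}}

```text
time: 14.17
ee_pos: [0.4666, -0.2123, 0.0394]
eef_rot: [0.792, 0.61, 0.001, 0.001]
ft_force: [-0.6, -0.2, -0.2]
width: 0.0373
```

```bash
python3 -c "
from h import *
goto((.4675,-.2109,.028),-15)"
```

```text
t 14.17 p [ 0.4666 -0.2123  0.0394] jaw -14.78 z [ 2.9e-03  6.0e-04 -1.0e+00] w 0.0373 F [-0.6 -0.2 -0.2]
units total [ 0.03  0.05 -0.38] [-0.01  0.03 -0.04] rows>= 0.38
```

{"api": "send_rows", "payload": {"commands": [[0.02, 0.04, -0.25, 0, 0.03, 0, 1], [0, 0, -0.15, 0, 0, 0, 1], [0, 0, -0.04, 0, 0, 0, 1]]}}

```text
time: 14.42
ee_pos: [0.468, -0.2112, 0.0267]
eef_rot: [0.792, 0.61, 0.001, 0.0]
ft_force: [-9.6, 2.3, 20.7]
width: 0.0377
```

```bash
python3 -c "
from h import *
goto((.4675,-.2109,.028),-15)"
```

```text
t 14.42 p [ 0.468  -0.2112  0.0267] jaw -14.78 z [ 1.5e-03  6.0e-04 -1.0e+00] w 0.0377 F [-9.6  2.3 20.7]
units total [-0.02  0.01  0.04] [-0.01  0.02 -0.04] rows>= 0.04
```

Seated on the floor with light contact. Release.

{"api": "send_rows", "payload": {"commands": [[0, 0, 0.03, 0, 0, 0, -0.8], [0, 0, 0, 0, 0, 0, -0.8], [0, 0, 0, 0, 0, 0, -0.8], [0, 0, 0, 0, 0, 0, -0.8], [0, 0, 0, 0, 0, 0, -0.8], [0, 0, 0, 0, 0, 0, -0.8], [0, 0, 0.4, 0, 0, 0, -0.8], [0, 0, 0.8, 0, 0, 0, -0.8], [0, 0, 0.9, 0, 0, 0, -0.8], [0, 0, 0.9, 0, 0, 0, -0.8]]}}

```text
time: 15.25
ee_pos: [0.4652, -0.2107, 0.1191]
eef_rot: [0.793, 0.61, -0.002, -0.002]
ft_force: [-0.0, 0.0, 0.5]
width: 0.078
```

```bash
python3 -c "
from h import *
goto((.549,.132,.14),4.6)"
```

```text
t 15.25 p [ 0.4652 -0.2107  0.1191] jaw -14.84 z [-6.4e-03  5.0e-04 -1.0e+00] w 0.078 F [-0.   0.   0.5]
units total [ 2.79 11.42  0.7 ] [ 0.01 -0.07  3.89] rows>= 11.42
```

{"api": "send_rows", "payload": {"commands": [[0.1, 0.5, 0.4, 0, 0, 0.2, -0.8], [0.24, 0.95, 0.3, 0, 0, 0.35, -0.8], [0.24, 0.95, 0, 0, 0, 0.35, -0.8], [0.24, 0.95, 0, 0, 0, 0.35, -0.8], [0.24, 0.95, 0, 0, 0, 0.35, -0.8], [0.24, 0.95, 0, 0, 0, 0.35, -0.8], [0.24, 0.95, 0, 0, 0, 0.35, -0.8], [0.24, 0.95, 0, 0, 0, 0.35, -0.8], [0.24, 0.95, 0, 0, 0, 0.35, -0.8], [0.24, 0.95, 0, 0, 0, 0.35, -0.8]]}}

```text
time: 16.08
ee_pos: [0.5361, 0.0615, 0.1598]
eef_rot: [0.698, 0.716, 0.005, 0.005]
ft_force: [0.7, -1.1, 0.3]
width: 0.0782
```

```bash
python3 -c "
from h import *
goto((.549,.132,.14),4.6)"
```

```text
t 16.08 p [0.5361 0.0615 0.1598] jaw 1.51 z [ 1.470e-02  1.000e-04 -9.999e-01] w 0.0782 F [ 0.7 -1.1  0.3]
units total [ 0.43  2.35 -0.66] [-0.01  0.17  0.62] rows>= 2.35
```

{"api": "send_rows", "payload": {"commands": [[0.15, 0.85, -0.3, 0, 0.17, 0.2, -0.8], [0.15, 0.75, -0.3, 0, 0, 0.2, -0.8], [0.08, 0.35, -0.2, 0, 0, 0.1, -0.8], [0, 0, 0, 0, 0, 0, -0.8], [0, 0, 0, 0, 0, 0, -0.8]]}}

```text
time: 16.5
ee_pos: [0.5488, 0.129, 0.1394]
eef_rot: [0.678, 0.735, 0.002, 0.001]
ft_force: [1.1, -0.4, 0.0]
width: 0.0781
```

```bash
python3 -c "
from h import *
goto((.549,.132,.024),4.6)"
```

```text
t 16.5 p [0.5488 0.129  0.1394] jaw 4.66 z [ 0.0035  0.0015 -1.    ] w 0.0781 F [ 1.1 -0.4  0. ]
units total [ 0.01  0.1  -3.85] [-0.02  0.04 -0.01] rows>= 3.85
```

{"api": "send_rows", "payload": {"commands": [[0, 0.1, -0.5, 0, 0.04, 0, -0.8], [0, 0.05, -0.8, 0, 0, 0, -0.8], [0, 0.05, -0.7, 0, 0, 0, -0.8], [0, 0.02, -0.3, 0, 0, 0, -0.8], [0, 0, 0, 0, 0, 0, -0.8]]}}

```text
time: 16.92
ee_pos: [0.5499, 0.1277, 0.07]
eef_rot: [0.682, 0.731, 0.002, 0.001]
ft_force: [0.3, 0.7, 0.0]
width: 0.078
```

```bash
python3 -c "
from h import *
goto((.549,.132,.024),4.6)"
```

```text
t 16.92 p [0.5499 0.1277 0.07  ] jaw 4.01 z [ 4.3e-03  7.0e-04 -1.0e+00] w 0.078 F [0.3 0.7 0. ]
units total [-0.03  0.14 -1.53] [-0.01  0.05  0.12] rows>= 1.53
```

{"api": "send_rows", "payload": {"commands": [[-0.03, 0.14, -0.3, 0, 0.05, 0.12, -0.8], [-0.03, 0.03, -0.5, 0, 0, 0, -0.8], [-0.02, 0, -0.35, 0, 0, 0, -0.6], [0, 0, -0.1, 0, 0, 0, -0.4]]}}

```text
time: 17.25
ee_pos: [0.5492, 0.1309, 0.0333]
eef_rot: [0.679, 0.734, 0.002, 0.001]
ft_force: [0.2, -0.6, 0.6]
width: 0.0717
```

```bash
python3 -c "
from h import *
goto((.549,.132,.024),4.6)"
```

```text
t 17.25 p [0.5492 0.1309 0.0333] jaw 4.46 z [ 0.003   0.0016 -1.    ] w 0.0717 F [ 0.2 -0.6  0.6]
units total [-0.01  0.04 -0.31] [-0.02  0.03  0.03] rows>= 0.31
```

{"api": "send_rows", "payload": {"commands": [[-0.01, 0.03, -0.2, 0, 0.03, 0.03, -0.3], [0, 0, -0.1, 0, 0, 0, 0], [0, 0, -0.03, 0, 0, 0, 1], [0, 0, 0, 0, 0, 0, 1], [0, 0, 0, 0, 0, 0, 1], [0, 0, 0, 0, 0, 0, 1], [0, 0, 0, 0, 0, 0, 1], [0, 0, 0, 0, 0, 0, 1]]}}

```text
time: 17.92
ee_pos: [0.5503, 0.1319, 0.0245]
eef_rot: [0.678, 0.735, 0.002, 0.0]
ft_force: [0.9, -0.4, -0.1]
width: 0.0377
```

```bash
python3 -c "
from h import *
goto((.4841,-.1491,.15),-15)"
```

```text
t 17.92 p [0.5503 0.1319 0.0245] jaw 4.62 z [ 0.0024  0.0025 -1.    ] w 0.0377 F [ 0.9 -0.4 -0.1]
units total [-2.21 -9.37  4.18] [-0.02  0.03 -3.92] rows>= 9.37
```

{"api": "send_rows", "payload": {"commands": [[0, 0, 0.3, 0, 0, 0, 1], [0, 0, 0.7, 0, 0, 0, 1], [0, 0, 0.9, 0, 0, 0, 1], [0, 0, 0.9, 0, 0, 0, 1], [-0.1, -0.2, 0.8, 0, 0, -0.2, 1], [-0.15, -0.6, 0.3, 0, 0, -0.4, 1], [-0.22, -0.9, 0, 0, 0, -0.45, 1], [-0.22, -0.9, 0, 0, 0, -0.45, 1], [-0.22, -0.9, 0, 0, 0, -0.45, 1], [-0.22, -0.9, 0, 0, 0, -0.45, 1]]}}

```text
time: 18.75
ee_pos: [0.5147, 0.001, 0.1536]
eef_rot: [0.751, 0.661, 0.005, 0.0]
ft_force: [0.6, -0.3, -1.0]
width: 0.0378
```

```bash
python3 -c "
from h import *
goto((.4841,-.1491,.14),-15)"
```

```text
t 18.75 p [0.5147 0.001  0.1536] jaw -7.29 z [ 0.0073  0.0054 -1.    ] w 0.0378 F [ 0.6 -0.3 -1. ]
units total [-1.02 -5.   -0.45] [-0.06  0.09 -1.54] rows>= 5.0
```

{"api": "send_rows", "payload": {"commands": [[-0.18, -0.9, -0.1, -0.02, 0.03, -0.3, 1], [-0.18, -0.9, -0.1, -0.02, 0.03, -0.3, 1], [-0.18, -0.9, -0.1, -0.02, 0.03, -0.3, 1], [-0.18, -0.9, -0.1, 0, 0, -0.3, 1], [-0.15, -0.75, -0.1, 0, 0, -0.1, 1], [0, -0.2, 0, 0, 0, 0, 1], [0, 0, 0, 0, 0, 0, 1], [0, 0, 0, 0, 0, 0, 1]]}}

```text
time: 19.42
ee_pos: [0.4816, -0.1534, 0.1418]
eef_rot: [0.795, 0.606, 0.001, 0.0]
ft_force: [-0.3, 0.3, -0.1]
width: 0.0377
```

```bash
python3 -c "
from h import *
goto((.4841,-.1491,.0255),-15)"
```

```text
t 19.42 p [ 0.4816 -0.1534  0.1418] jaw -15.33 z [ 0.0025  0.0011 -1.    ] w 0.0377 F [-0.3  0.3 -0.1]
units total [ 0.08  0.14 -3.88] [-0.01  0.03  0.07] rows>= 3.88
```

{"api": "send_rows", "payload": {"commands": [[0.05, 0.1, -0.4, 0, 0.03, 0.07, 1], [0, 0, -0.8, 0, 0, 0, 1], [0, 0, -0.8, 0, 0, 0, 1], [0, 0, -0.4, 0, 0, 0, 1], [0, 0, 0, 0, 0, 0, 1]]}}

```text
time: 19.83
ee_pos: [0.4857, -0.1429, 0.0657]
eef_rot: [0.79, 0.613, 0.002, -0.001]
ft_force: [-0.2, 0.8, -1.0]
width: 0.0379
```

```bash
python3 -c "
from h import *
goto((.4841,-.1491,.0255),-15)"
```

```text
t 19.83 p [ 0.4857 -0.1429  0.0657] jaw -14.37 z [ 0.0027  0.0039 -1.    ] w 0.0379 F [-0.2  0.8 -1. ]
units total [-0.05 -0.21 -1.34] [-0.04  0.03 -0.13] rows>= 1.34
```

{"api": "send_rows", "payload": {"commands": [[-0.05, -0.2, -0.25, -0.03, 0.03, -0.12, 1], [-0.03, -0.03, -0.4, 0, 0, 0, 1], [-0.02, -0.02, -0.3, 0, 0, 0, 1], [-0.02, 0, -0.05, 0, 0, 0, 1]]}}

```text
time: 20.17
ee_pos: [0.483, -0.1479, 0.0331]
eef_rot: [0.792, 0.611, 0.0, -0.001]
ft_force: [-0.3, 0.0, -0.4]
width: 0.0373
```

```bash
python3 -c "
from h import *
goto((.4841,-.1491,.0255),-15)"
```

```text
t 20.17 p [ 0.483  -0.1479  0.0331] jaw -14.7 z [-1.0e-04  1.6e-03 -1.0e+00] w 0.0373 F [-0.3  0.  -0.4]
units total [ 0.04 -0.04 -0.25] [-0.02 -0.   -0.06] rows>= 0.25
```

{"api": "send_rows", "payload": {"commands": [[0.02, -0.03, -0.15, 0, 0, -0.05, 1], [0, 0, -0.08, 0, 0, 0, 1], [0, 0, -0.02, 0, 0, 0, 1]]}}

```text
time: 20.42
ee_pos: [0.4838, -0.1489, 0.0248]
eef_rot: [0.793, 0.609, 0.0, -0.001]
ft_force: [0.2, -0.2, -0.1]
width: 0.0376
```

```bash
python3 -c "
from h import *
goto((.4841,-.1491,.0255),-15)"
```

```text
t 20.42 p [ 0.4838 -0.1489  0.0248] jaw -15.0 z [ 0.      0.0016 -1.    ] w 0.0376 F [ 0.2 -0.2 -0.1]
units total [ 0.01 -0.01  0.02] [-0.02  0.   -0.  ] rows>= 0.02
```

{"api": "send_rows", "payload": {"commands": [[0, 0, -0.02, 0, 0, 0, -0.8], [0, 0, 0, 0, 0, 0, -0.8], [0, 0, 0, 0, 0, 0, -0.8], [0, 0, 0, 0, 0, 0, -0.8], [0, 0, 0, 0, 0, 0, -0.8], [0, 0, 0, 0, 0, 0, -0.8], [0, 0, 0.4, 0, 0, 0, -0.8], [0, 0, 0.8, 0, 0, 0, -0.8], [0, 0, 0.9, 0, 0, 0, -0.8], [0, 0, 0.9, 0, 0, 0, -0.8]]}}

```text
time: 21.25
ee_pos: [0.4807, -0.1491, 0.116]
eef_rot: [0.794, 0.608, -0.003, -0.002]
ft_force: [0.7, -0.4, 0.8]
width: 0.0778
```

```bash
python3 -c "
from h import *
goto((.5478,.0667,.14),4.6)"
```

```text
t 21.25 p [ 0.4807 -0.1491  0.116 ] jaw -15.07 z [-7.1e-03  7.0e-04 -1.0e+00] w 0.0778 F [ 0.7 -0.4  0.8]
units total [2.24 7.19 0.8 ] [ 0.01 -0.08  3.93] rows>= 7.19
```

{"api": "send_rows", "payload": {"commands": [[0.15, 0.5, 0.3, 0, 0, 0.3, -0.8], [0.3, 0.95, 0.2, 0, 0, 0.5, -0.8], [0.3, 0.95, 0, 0, 0, 0.5, -0.8], [0.3, 0.95, 0, 0, 0, 0.5, -0.8], [0.3, 0.95, 0, 0, 0, 0.5, -0.8], [0.3, 0.95, -0.1, 0, 0, 0.5, -0.8], [0.3, 0.95, -0.1, 0, 0, 0.5, -0.8], [0.1, 0.4, 0, 0, 0, 0.2, -0.8], [0, 0, 0, 0, 0, 0, -0.8], [0, 0, 0, 0, 0, 0, -0.8]]}}

```text
time: 22.08
ee_pos: [0.5464, 0.0615, 0.1386]
eef_rot: [0.686, 0.728, 0.005, 0.002]
ft_force: [0.2, -0.3, -0.1]
width: 0.0783
```

```bash
python3 -c "
from h import *
goto((.5478,.0667,.024),4.6)"
```

```text
t 22.08 p [0.5464 0.0615 0.1386] jaw 3.41 z [ 0.0087  0.0048 -1.    ] w 0.0783 F [ 0.2 -0.3 -0.1]
units total [ 0.05  0.17 -3.82] [-0.06  0.1   0.24] rows>= 3.82
```

{"api": "send_rows", "payload": {"commands": [[0.03, 0.17, -0.5, -0.05, 0.1, 0.24, -0.8], [0, 0.05, -0.8, 0, 0, 0, -0.8], [0, 0.03, -0.7, 0, 0, 0, -0.8], [0, 0.02, -0.3, 0, 0, 0, -0.8], [0, 0, 0, 0, 0, 0, -0.8]]}}

```text
time: 22.5
ee_pos: [0.5474, 0.0627, 0.0703]
eef_rot: [0.682, 0.732, 0.001, 0.001]
ft_force: [-0.2, -0.4, 0.4]
width: 0.0783
```

```bash
python3 -c "
from h import *
goto((.5478,.0667,.024),4.6)"
```

```text
t 22.5 p [0.5474 0.0627 0.0703] jaw 4.04 z [ 3.5e-03 -6.0e-04 -1.0e+00] w 0.0783 F [-0.2 -0.4  0.4]
units total [ 0.01  0.13 -1.54] [0.01 0.04 0.11] rows>= 1.54
```

{"api": "send_rows", "payload": {"commands": [[0, 0.13, -0.3, 0, 0.04, 0.1, -0.8], [-0.01, 0.03, -0.5, 0, 0, 0, -0.8], [-0.01, 0, -0.4, 0, 0, 0, -0.6], [0, 0, -0.15, 0, 0, 0, -0.4]]}}

```text
time: 22.83
ee_pos: [0.5488, 0.0653, 0.0316]
eef_rot: [0.68, 0.733, 0.002, 0.002]
ft_force: [0.4, -0.4, -0.1]
width: 0.0714
```

```bash
python3 -c "
from h import *
goto((.5478,.0667,.024),4.6)"
```

```text
t 22.83 p [0.5488 0.0653 0.0316] jaw 4.33 z [ 4.5e-03  4.0e-04 -1.0e+00] w 0.0714 F [ 0.4 -0.4 -0.1]
units total [-0.03  0.05 -0.25] [-0.    0.05  0.05] rows>= 0.25
```

{"api": "send_rows", "payload": {"commands": [[-0.03, 0.04, -0.15, 0, 0.05, 0.05, -0.3], [0, 0, -0.08, 0, 0, 0, 0], [0, 0, -0.03, 0, 0, 0, 1], [0, 0, 0, 0, 0, 0, 1], [0, 0, 0, 0, 0, 0, 1], [0, 0, 0, 0, 0, 0, 1], [0, 0, 0, 0, 0, 0, 1], [0, 0, 0, 0, 0, 0, 1]]}}

```text
time: 23.5
ee_pos: [0.549, 0.0663, 0.0247]
eef_rot: [0.678, 0.735, 0.001, 0.0]
ft_force: [0.2, -0.6, -0.5]
width: 0.0377
```

```bash
python3 -c "
from h import *
goto((.5006,-.0873,.14),-15)"
```

```text
t 23.5 p [0.549  0.0663 0.0247] jaw 4.58 z [ 1.4e-03  8.0e-04 -1.0e+00] w 0.0377 F [ 0.2 -0.6 -0.5]
units total [-1.61 -5.12  3.84] [-0.01  0.02 -3.92] rows>= 5.12
```

{"api": "send_rows", "payload": {"commands": [[0, 0, 0.3, 0, 0, 0, 1], [0, 0, 0.7, 0, 0, 0, 1], [0, 0, 0.9, 0, 0, 0, 1], [0, 0, 0.9, 0, 0, 0, 1], [-0.1, -0.3, 0.7, 0, 0, -0.3, 1], [-0.25, -0.7, 0.2, 0, 0, -0.6, 1], [-0.3, -0.9, 0, 0, 0, -0.7, 1], [-0.3, -0.9, 0, 0, 0, -0.7, 1], [-0.3, -0.9, 0, 0, 0, -0.7, 1], [-0.2, -0.7, 0, 0, 0, -0.4, 1]]}}

```text
time: 24.33
ee_pos: [0.5032, -0.0669, 0.1467]
eef_rot: [0.781, 0.624, 0.003, 0.001]
ft_force: [0.6, -1.2, 0.1]
width: 0.0377
```

{"api": "send_rows", "payload": {"commands": [[0, -0.3, 0, 0, 0, 0, 1], [0, 0, 0, 0, 0, 0, 1], [0, 0, 0, 0, 0, 0, 1]]}}

```text
time: 24.58
ee_pos: [0.5013, -0.0826, 0.1473]
eef_rot: [0.784, 0.62, 0.003, 0.0]
ft_force: [0.2, -0.2, -1.0]
width: 0.0376
```

```bash
python3 -c "
from h import *
goto((.5006,-.0873,.0255),-15)"
```

```text
t 24.58 p [ 0.5013 -0.0826  0.1473] jaw -13.35 z [ 0.0055  0.0031 -1.    ] w 0.0376 F [ 0.2 -0.2 -1. ]
units total [-0.02 -0.16 -4.06] [-0.03  0.06 -0.33] rows>= 4.06
```

{"api": "send_rows", "payload": {"commands": [[0, -0.16, -0.5, -0.03, 0.05, -0.33, 1], [0, -0.05, -0.8, 0, 0, 0, 1], [0, -0.03, -0.8, 0, 0, 0, 1], [0, 0, -0.5, 0, 0, 0, 1], [0, 0, 0, 0, 0, 0, 1]]}}

```text
time: 25.0
ee_pos: [0.5045, -0.0835, 0.0666]
eef_rot: [0.79, 0.613, 0.002, 0.0]
ft_force: [-0.9, 0.9, -0.5]
width: 0.0372
```

```bash
python3 -c "
from h import *
goto((.5006,-.0873,.0255),-15)"
```

```text
t 25.0 p [ 0.5045 -0.0835  0.0666] jaw -14.35 z [ 0.0033  0.0019 -1.    ] w 0.0372 F [-0.9  0.9 -0.5]
units total [-0.13 -0.13 -1.37] [-0.02  0.04 -0.13] rows>= 1.37
```

{"api": "send_rows", "payload": {"commands": [[-0.12, -0.12, -0.25, -0.02, 0.04, -0.12, 1], [-0.03, -0.02, -0.4, 0, 0, 0, 1], [-0.02, -0.02, -0.3, 0, 0, 0, 1], [-0.02, 0, -0.05, 0, 0, 0, 1]]}}

```text
time: 25.33
ee_pos: [0.5, -0.0857, 0.0351]
eef_rot: [0.792, 0.611, 0.0, -0.0]
ft_force: [-0.3, -0.6, -0.7]
width: 0.0376
```

```bash
python3 -c "
from h import *
goto((.5006,-.0873,.0255),-15)"
```

```text
t 25.33 p [ 0.5    -0.0857  0.0351] jaw -14.66 z [ 1.e-04  3.e-04 -1.e+00] w 0.0376 F [-0.3 -0.6 -0.7]
units total [ 0.02 -0.05 -0.32] [-0.    0.   -0.07] rows>= 0.32
```

{"api": "send_rows", "payload": {"commands": [[0.01, -0.04, -0.2, 0, 0, -0.06, 1], [0, 0, -0.1, 0, 0, 0, 1], [0, 0, -0.02, 0, 0, 0, 1]]}}

```text
time: 25.58
ee_pos: [0.5007, -0.0869, 0.0249]
eef_rot: [0.793, 0.609, 0.0, -0.0]
ft_force: [-0.4, 0.4, -0.6]
width: 0.0378
```

```bash
python3 -c "
from h import *
goto((.5006,-.0873,.0255),-15)"
```

```text
t 25.58 p [ 0.5007 -0.0869  0.0249] jaw -14.98 z [ 7.e-04  6.e-04 -1.e+00] w 0.0378 F [-0.4  0.4 -0.6]
units total [-0.   -0.01  0.02] [-0.01  0.01 -0.  ] rows>= 0.02
```

{"api": "send_rows", "payload": {"commands": [[0, 0, -0.02, 0, 0, 0, -0.8], [0, 0, 0, 0, 0, 0, -0.8], [0, 0, 0, 0, 0, 0, -0.8], [0, 0, 0, 0, 0, 0, -0.8], [0, 0, 0, 0, 0, 0, -0.8], [0, 0, 0, 0, 0, 0, -0.8], [0, 0, 0.4, 0, 0, 0, -0.8], [0, 0, 0.8, 0, 0, 0, -0.8], [0, 0, 0.9, 0, 0, 0, -0.8], [0, 0, 0.9, 0, 0, 0, -0.8]]}}

```text
time: 26.42
ee_pos: [0.4977, -0.0874, 0.116]
eef_rot: [0.794, 0.608, -0.003, -0.001]
ft_force: [0.3, -0.2, 0.1]
width: 0.0782
```

{"api": "send_rows", "payload": {"commands": [[0, 0, 0.9, 0, 0, 0, -0.8], [-0.2, -0.9, 0.8, 0, 0, 0, -0.8], [-0.2, -0.9, 0.8, 0, 0, 0, -0.8], [-0.2, -0.9, 0.5, 0, 0, 0, -0.8], [-0.2, -0.9, 0, 0, 0, 0, -0.8], [-0.2, -0.9, 0, 0, 0, 0, -0.8], [-0.2, -0.9, 0, 0, 0, 0, -0.8], [-0.2, -0.9, 0, 0, 0, 0, -0.8], [0, 0, 0, 0, 0, 0, -0.8], [0, 0, 0, 0, 0, 0, -0.8]]}}

```text
time: 27.25
ee_pos: [0.4533, -0.2865, 0.2286]
eef_rot: [0.794, 0.608, 0.005, 0.005]
ft_force: [0.4, 0.6, 0.2]
width: 0.0784
```

Run:
```python
from h import *
s=st();im=r.camera('wrist');cv2.imwrite('pics/w3.png',im);C=cam('wrist',s)
sc=r.camera('scene');cv2.imwrite('pics/s3.png',cv2.resize(sc[60:380,200:520],None,fx=1.8,fy=1.8))
O=np.array([.4758,-.18]);y=np.array([.2588,.9659]);x=np.array([.9659,-.2588])
for c in('red','yellow','green','blue'):
    for p,q in blobs(im,c,300):
        P=ray(C,p,.068)[:2]; print(c,p,q[4],P.round(4),'tray xy mm',(1e3*np.array([(P-O)@x,(P-O)@y])).round(1))
```

```text
t 27.25 p [ 0.4533 -0.2865  0.2286] jaw -15.09 z [ 0.0131 -0.0022 -0.9999] w 0.0784 F [0.4 0.6 0.2]
red [309.7 113.1] 1029 [ 0.4677 -0.2113] tray xy mm [  0.3 -32.3]
yellow [308.3  44.6] 1239 [ 0.4833 -0.1495] tray xy mm [-0.6 31.4]
blue [308.9 174. ] 892 [ 0.4501 -0.2716] tray xy mm [ -1.1 -95.1]
```

View pics/w3.png

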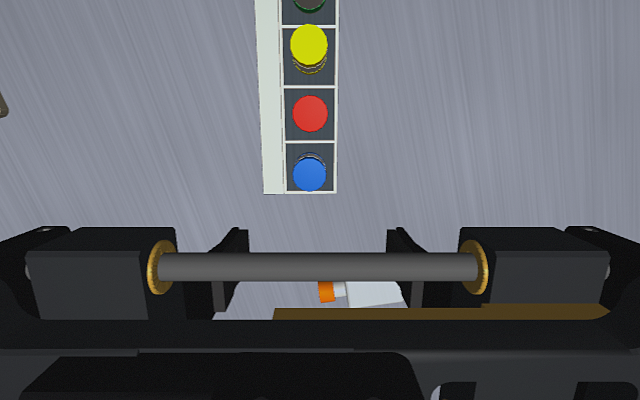

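View pics/s3.png

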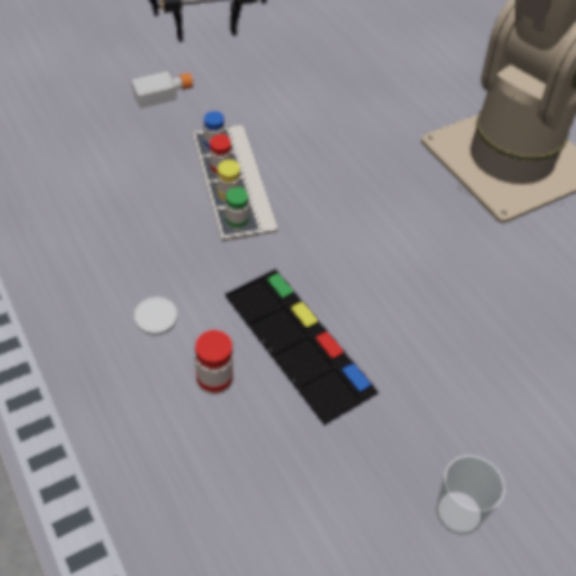

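The wrist view shows blue (309,174), red (310,113) and yellow (308,45) each centred in its compartment, within about 1 mm. Green is only partly in frame at the top. The scene view shows it upright in the nearest compartment, and the flask, dish, beaker and big red jar are where they were. I'll measure green in the top view before handing in.

Run:
```python
from h import *
im=r.camera('top');cv2.imwrite('pics/t4.png',im);C=cam('top')
h=cv2.cvtColor(im,cv2.COLOR_BGR2HSV);m=cv2.inRange(h,(50,90,60),(85,255,255))
n,l,s,c=cv2.connectedComponentsWithStats(m)
O=np.array([.4758,-.18])
for i in range(1,n):
  if s[i][4]>20:
    P=ray(C,c[i],.068)[:2];print(c[i].round(1),s[i][4],P.round(4),((P-O)@np.array([.9659,-.2588])).round(4),((P-O)@np.array([.2588,.9659])).round(4))
```

```text
[341.4 218.3] 115 [ 0.5014 -0.0859] 0.0003 0.0975
[295.5 218.1] 82 [0.5047 0.0644] -0.0353 0.2435
```

Green measures (0.3, 97.5) mm in the tray frame, against a target of (0, 96).

```bash
python3 -c "
from h import *
st();print(r.close_job())"
```

```text
t 27.4 p [ 0.4541 -0.2849  0.2281] jaw -14.92 z [ 0.013  -0.0016 -0.9999] w 0.0782 F [ 1.1 -0.1  0.1]
the job is handed in; nothing more can be done
None
```

All four jars are now in the white tray in reverse order, and I handed the job in at 27.4 s of the 109 s allowed. From left to right the white tray holds green, yellow, red, blue; the black tray held blue, red, yellow, green. The red jar I moved was the small one that stood behind the red tag, and I left the bigger loose red jar alone.

**Last checks:** The camera put every jar within about 1.5 mm of its compartment centre along each tray axis, where 14 mm is allowed. These offsets are against the tray position I measured, and the camera calibration is only good to about 2 mm. Blue, red and yellow were measured with the wrist camera. Green was only partly in the wrist view, so I measured it with the top camera. In the scene view all four stand upright and the flask, dish and beaker look unmoved, though I did not re-measure those three. The open gripper was clear above the table at hand-in.

**What went less than smoothly:**
- **First close on blue:** the arm had drifted about 8 mm, so I reopened the gripper part way, re-centred and then gripped cleanly.
- **Red set-down:** it met the compartment floor with about 21 N at the wrist, well under the 120 N wrist limit, before I let go.

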